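Crack the dry cabinet's lid

ROBOT

A 6-joint arm with a two-finger parallel gripper is mounted at the origin on the work surface. World frame = base frame: x ahead of the robot, y to its left, z up, the work surface at z = 0. Lengths are in m, angles in rad, forces in N, time in s.
With the tool pointing down it reaches from about 0.3 to 0.95 m from the base axis. Payload 3.1 kg.
Tool frame: the origin (TCP) lies midway between the tips of the shut fingers; the grasp point (between the pads) lies 19 mm behind it; z points along the fingers, y is the direction in which the jaws open and shut (so a half turn about z gives the same grasp; the last joint's range is limited). The gripper opens to 85 mm and grips with 20 to 120 N. Pads are 22 mm wide; open, the fingers measure 114 mm over their backs; the gripper's body (76 mm by 85 mm) begins 54 mm behind the grasp point. The pads swing forward as they close: fully open they stand 13 mm farther back than shut.
Start: joints at [1.118, 0.308, 1.634, -0, 1.2, -0.07], TCP at [0.233, 0.58, 0.231] pointing down, gripper open.
Joint ranges: [-3.06, 3.06], [-0.79, 1.96], [0.05, 2.63], [-1.19, 4.34], [0.05, 2.64], [-2.94, 2.94]. Speed limits (rad/s): [2.79, 2.79, 3.14, 3.14, 3.14, 3.14].

INTERFACE

Orientations are given as a unit quaternion [x, y, z, w].
In Python, from bench import bot gives the robot as it stands.
- The arm moves only by the tool carry_out, never from a script. Its argument "rows" is a list of rows, each a list of 3 entries, a list of its own where there are three numbers: the finger opening in cm, from 0 to 8.54, then the shift along the tool's x, y, z in cm, then the turn about the tool's z in rad. In form: [[claw, [dx, dy, dz], twist], ...]. A call has exactly 8 rows; each row is the pose to reach, as a shift and turn from the pose measured when the call began, along the tool's axes at that moment; what a row does not reach only later rows make up. A row lasts 1/10 s, in which the tool goes at most 50 mm and 8.59 degrees, less where a joint would pass 70% of its speed; a pose out of reach is approached as far as the arm can. A call with a gripper value outside its range is refused whole. The fingers move at their own pace and stop on an object; "newtons" is the grip in N (left out, the last holds). Time passes only in rows, so rows that repeat a pose let the fingers close, or fill a call up. It gives the time, the measured TCP pose, the force and the opening at its end, in the units of the state.
- bot.state(): the state, without advancing time (a new reading comes with each control period).
- bot.camera(name): name is "scene" or "top" or "wrist"; returns a dict with "pixels" (480x640x3 uint8, red, green, blue), "fx", "fy", "cx", "cy" (pixels), "eye" and "orientation" of the camera in the world. Camera axes: x right, y down, z forward; pixel columns grow to the right and rows downward; lengths in m; the calibration is good to about 2 mm. The wrist camera is an equidistant fisheye: a pixel r from the principal point sees the ray r / f radians off the axis. A picture is of the moment at which its call begins. There is no depth.
- bot.close_job(): hands the job in, once; it reports no verdict.
Trained networks look in a picture, given as the dict that the camera call returned (one of the last four; its "shot" number tells which), for a name from the list of things; names that differ only in an ending like _2 or _b are one class to them, and where a whole thing is asked for, a point or a joint stands for the part that bears it (a point fixed in the world has none). Each returns a list of dicts, best first, with "p" (0 to 1); they miss things now and then, are a little off and sometimes report something else, mostly with a low value. They report only what shows in the picture. A call takes as long as a camera call.
- bot.recognise(picture, target): "box" ([left, top, right, bottom] in pixels, round what is visible of it).
- bot.outline_of(picture, target): "mask" (480x640 bool, what is visible of it) and "box" ([left, top, right, bottom] in pixels, round what is visible of it).
The state is a dict: "time_s": time; "joints": joint angles; "joint_velocities": joint speeds; "tau": joint torques, N m; "tool_pos": TCP position; "tcp_rot": TCP orientation; "force": force on the tool from outside, world axes, zero at the start; "ft_torque": the same for the moment, N m; "opening": finger opening in m.
Only numpy, scipy, OpenCV 4.12 (cv2) and the standard library are available. Lean on these libraries where they do the work, as an engineer would, in place of code of your own. Each camera call takes 0.05 s, during which the arm holds its last target.

TASK

The dry-storage cabinet on the repair bench is to be vented. First push its front door fully shut so that it seats on its catch; then take the handle of its top lid, break the lid free from its sticky seal without letting it fly wide open, and finish while still holding it by the handle, still and slightly open, about 2 cm at its front edge. The door must stay shut and the things lying about must stay where they are.

Things in the scene. Friction and masses are not known exactly. Their poses are not given: they have to be found in the camera images.
- cabinet: white bench-top dry-storage cabinet, fixed to the bench, 200 mm deep (its x) x 240 mm wide (its y) x 160 mm high. Origin: centre of its underside, on the bench. Its front, with the door, faces its own -x (roughly to the robot); its left side, with a small round dial, faces its +y
- door (a joint): angle of the front door in rad: 0 fully shut, grows as it opens towards the robot, up to 0.9; it starts ajar. Vertical hinge at the left (+y) end of the front. A push of about 5 N (at door_push) is needed where it meets the catch, at 0.1 rad; the resistance fades until, below 0.04 rad, the catch draws it home to 0 and holds it there with about 4 N. Otherwise it turns lightly and stays where it is left
- door_push (a point): point on the outer face of the door, 150 mm from the hinge line and 122 mm above the bench: a good place to push. Site axes = door axes: its -x points out of the outer face, its z up. The door is a grey panel 226 mm wide, 12 mm thick, from 12 to 152 mm above the bench, with a small steel pull, standing out 18 mm, low down at its free edge (23 to 71 mm above the bench)
- door_hinge (a point): point on the door's hinge line (in the plane of the door's inner face), 122 mm above the bench; in the cabinet's frame at (-100, 113, 122) mm
- lid (a joint): angle of the top lid in rad: 0 shut, grows as it opens upward, up to 0.6. The hinge runs along the cabinet's y at the lid's far (+x) edge. The seal resists from the very start with a peak of about 16 N (lid's weight included) upward at the handle, which falls away quickly once it gives, gone by 0.06 rad (7 mm at the handle); from there only the lid's weight is left, about 2.5 N at the handle (varies by 25 %). Let go, the lid falls shut. 0.13 rad is 20 mm at the front edge
- lid_handle (a point): middle of the lid's handle bar: a level round steel bar 14 mm thick, 130 mm long, along the cabinet's y, on two posts 12 mm thick that stand 58 mm either side of its middle. With the lid shut it lies in the cabinet's frame at (-30, 0, 202) mm, 32 mm above the lid's top face. Site axes = lid axes (as the cabinet's when shut)
- lid_hinge (a point): middle of the lid's hinge line, in the cabinet's frame at (85, 0, 165) mm. The lid is a grey plate 156 x 212 x 10 mm on top of the cabinet, its top face 170 mm above the bench when shut; its front edge lies 155 mm from the hinge, the handle bar 115 mm from the hinge and 37 mm above it
- flux_bottle: bystander, to be left alone: amber bottle with white cap, 56 mm diameter, 130 mm tall; origin at the centre of its foot
- driver: bystander, to be left alone: screwdriver, 170 mm long, lying; origin under its middle
- frame: bystander, to be left alone: open aluminium handset frame, 140 x 68 x 8 mm, lying flat; origin at the centre of its underside
- parts_tray: bystander, to be left alone: small white divided tray, 120 x 90 x 25 mm; origin at the centre of its underside
- tape: bystander, to be left alone: roll of tape, 90 mm across, 20 mm high, lying flat; origin at the centre of its underside
- screen: bystander, to be left alone: black display panel, 145 x 70 x 6 mm, lying flat; origin at the centre of its underside

How it is judged:
By the outcome, as a careful person would: the job done as asked, in the order asked, and still so for the second after the job is handed in, while the arm keeps its last pose, push and grip.
It also fails if it takes over 46 s, if anything falls off the work surface, if the arm or the gripper's body presses on something with over 40 N, if the wrist force passes 120 N, or if a joint passes its speed limit or range.

## Working session

There is one attempt and no reset: what is moved stays moved. The work goes in short steps, Python scripts to look and compute and a tool call to move; the robot and the scene stay as the last step left them, time stands still between calls to the robot, and variables do not carry over. Pictures are saved under pics/ and viewed, and the job is handed in when it is done.

Besides the shell and the picture viewer there is one more tool, called after "Call:" in YAML: its name, and indented under it one key for each argument. carry_out: Moves the arm, as the interface text tells. Its arguments: {"type":"object","properties":{"rows":{"type":"array","items":{"type":"array"}},"newtons":{"type":"number"}},"required":["rows"]}

```bash
mkdir -p pics; ls; python3 - <<'E'
from bench import bot
import cv2
print(bot.state())
for n in ["scene","top"]:
    c=bot.camera(n); cv2.imwrite(f"pics/{n}0.png",c["pixels"][:,:,::-1])
    print(n,{k:v for k,v in c.items() if k!="pixels"})
    for t in ["cabinet","door","lid","lid_handle","door_push"]:
        try: print(t,bot.recognise(c,t)[:2])
        except Exception as e: print(t,e)
E
```

```text
pics
{'time_s': 0.0, 'joints': array([ 1.11831688e+00,  3.09011163e-01,  1.63520267e+00,  1.54845038e-06,
        1.19964739e+00, -6.96807974e-02]), 'joint_velocities': array([-7.02810201e-04, -6.96256522e-04, -4.01814126e-04, -3.17227157e-05,
        7.41439033e-05,  9.01029195e-05]), 'tau': array([-2.37795630e-04, -4.15252626e+01, -2.76664478e+01, -6.96365555e-05,
        1.01706223e-02,  8.18361059e-06]), 'tool_pos': array([0.23310599, 0.57902533, 0.23003553]), 'tcp_rot': array([ 1.90233006e-01,  9.81738314e-01, -1.09566158e-03, -2.93483631e-04]), 'force': array([ 0.85082441,  0.31139903, -0.74519191]), 'ft_torque': array([ 0.01118419,  0.03491302, -0.01822816]), 'opening': 0.08542501714896013}
scene {'fx': 449.40981126371764, 'fy': 449.40981126371764, 'cx': 321.3085130038942, 'cy': 236.8759031431752, 'eye': array([ 1.21830761, -0.25701085,  0.96623459]), 'orientation': array([ 0.77788944,  0.53140559, -0.18586427, -0.27919631]), 'shot': 1}
cabinet [{'box': [180.2, 280.4, 224.7, 333.9], 'p': 0.68}, {'box': [221.7, 217.5, 310.2, 253.6], 'p': 0.16}]
door [{'box': [221.7, 216.1, 314.4, 254.4], 'p': 0.62}]
lid [{'box': [231.2, 230.0, 352.9, 322.1], 'p': 0.78}]
lid_handle [{'box': [232.7, 229.2, 356.4, 322.9], 'p': 0.62}]
door_push [{'box': [219.6, 217.2, 315.2, 252.4], 'p': 0.9}, {'box': [179.4, 280.5, 226.9, 333.4], 'p': 0.4}]
top {'fx': 500.90606592583504, 'fy': 500.90606592583504, 'cx': 321.7671847378848, 'cy': 229.6269823099031, 'eye': array([ 0.44082879, -0.01654525,  1.26972629]), 'orientation': array([ 0.71135853, -0.69984674,  0.0408575 , -0.0501423 ]), 'shot': 2}
cabinet [{'box': [312.1, 139.7, 430.3, 295.6], 'p': 0.93}]
door [{'box': [325.6, 244.1, 418.5, 295.3], 'p': 0.7}, {'box': [275.8, 297.7, 290.4, 330.8], 'p': 0.65}]
lid [{'box': [318.0, 149.2, 424.4, 226.2], 'p': 0.25}]
lid_handle [{'box': [317.3, 149.0, 424.7, 228.3], 'p': 0.58}]
door_push [{'box': [327.5, 242.3, 418.4, 295.8], 'p': 0.84}]
```

View pics/scene0.png

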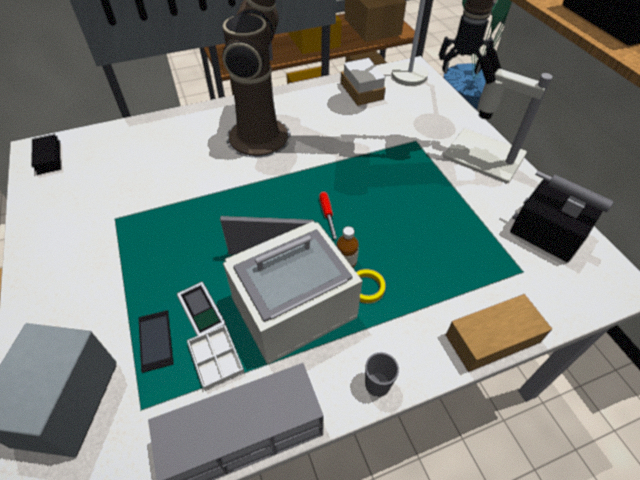

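View pics/top0.png

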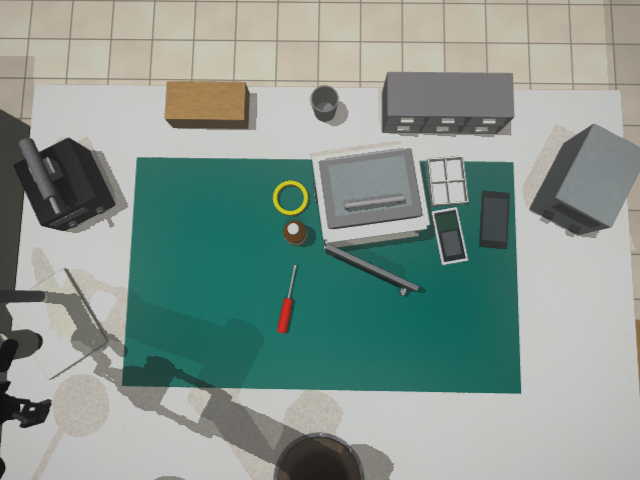

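The top view shows the cabinet at about (370,195), the door ajar from its hinge at (328,246) to its free edge at (418,290), and the handle bar from (345,205) to (405,200). I'll zoom in for a pose fit.

```bash
python3 - <<'E'
import cv2
a=cv2.imread("pics/top0.png")[130:310,260:500]; cv2.imwrite("pics/topz.png",cv2.resize(a,None,fx=3.3,fy=3.3,interpolation=cv2.INTER_CUBIC))
a=cv2.imread("pics/scene0.png")[180:370,200:400]; cv2.imwrite("pics/scz.png",cv2.resize(a,None,fx=3.1,fy=3.1,interpolation=cv2.INTER_CUBIC))
E
```

```text
(no output)
```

View pics/topz.png

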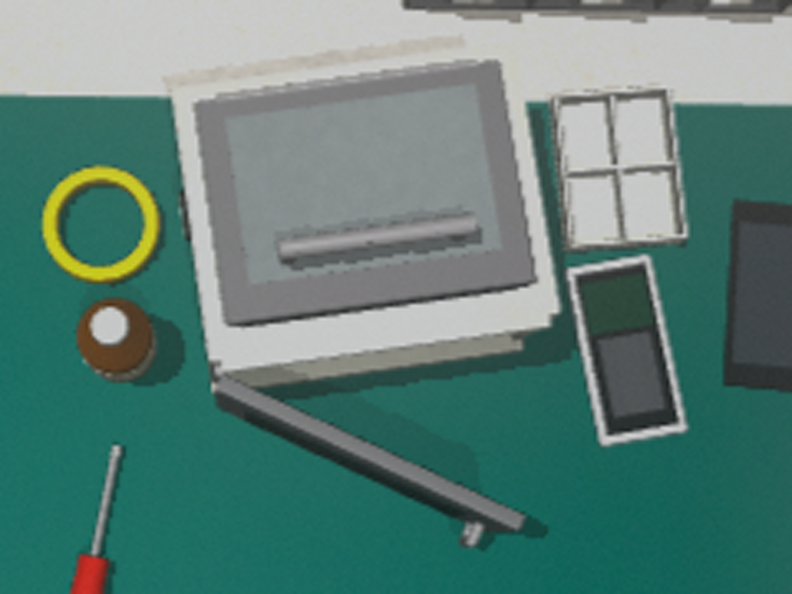

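View pics/scz.png

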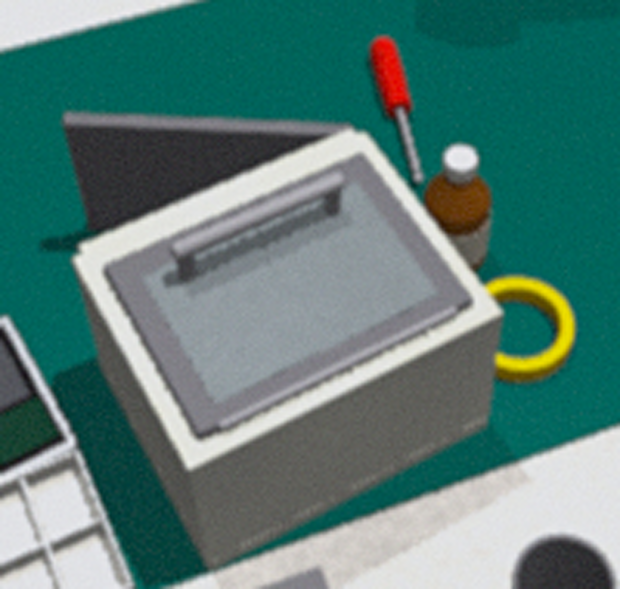

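```bash
cat > h.py <<'E'
import numpy as np
from scipy.spatial.transform import Rotation as R
CAM={'scene':dict(f=449.41,cx=321.31,cy=236.88,eye=[1.21830761,-0.25701085,0.96623459],q=[0.77788944,0.53140559,-0.18586427,-0.27919631]),
'top':dict(f=500.906,cx=321.767,cy=229.627,eye=[0.44082879,-0.01654525,1.26972629],q=[0.71135853,-0.69984674,0.0408575,-0.0501423])}
def proj(cam,P):
    c=CAM[cam]; v=R.from_quat(c['q']).inv().apply(np.atleast_2d(P)-c['eye'])
    return np.c_[c['cx']+c['f']*v[:,0]/v[:,2],c['cy']+c['f']*v[:,1]/v[:,2]]
def c2w(p,x,y,yaw):
    p=np.atleast_2d(p); c,s=np.cos(yaw),np.sin(yaw)
    return np.c_[x+c*p[:,0]-s*p[:,1],y+s*p[:,0]+c*p[:,1],p[:,2]]
def doorpt(d,n,z,a): # d along door from hinge, n outward from inner face
    # shut: along -y, outward -x ; opens towards -x
    u=np.array([-np.sin(a),-np.cos(a)]); o=np.array([-np.cos(a),np.sin(a)])
    q=np.array([-.1,.113])+d*u+n*o
    return np.array([q[0],q[1],z])
E
python3 - <<'E'
from h import *
from scipy.optimize import least_squares
lid=[(-.07,.106,.17),(-.07,-.106,.17),(.086,-.106,.17),(.086,.106,.17)]
top=[(-.1,.12,.16),(-.1,-.12,.16),(.1,-.12,.16),(.1,.12,.16)]
T=lambda l:np.array(l)/3.3+[260,130]
S=lambda l:np.array(l)/3.1+[200,180]
obsT=T([(227,323),(536,283),(497,62),(197,102)]); obsT2=T([(212,372),(557,315)])
obsS=S([(362,153),(106,267),(203,436),(470,303)]); obsS2=S([(352,128),(78,255),(193,468),(500,312)])
dT=T([(525,515),(514,531)]); dS=S([(66,117)])
def res(p,full=False):
    x,y,w,a=p
    W=lambda l:c2w(l,x,y,w)
    dp=[doorpt(.226,0,.152,a),doorpt(.226,.012,.152,a)]
    r=[proj('top',W(lid))-obsT,proj('top',W(top[:2]))-obsT2,proj('scene',W(lid))-obsS,proj('scene',W(top))-obsS2,
       proj('top',W(dp))-dT,proj('scene',W(dp[1:]))-dS]
    return r if full else np.vstack(r).ravel()
s=least_squares(res,[.53,-.11,.1,.5],loss='soft_l1')
print(s.x); [print(q.round(1).tolist()) for q in res(s.x,True)]
x,y,w,a=s.x
print('handle',c2w([(-.03,0,.202)],x,y,w),'push',c2w([doorpt(.15,.012,.122,a)],x,y,w),'free',c2w([doorpt(.226,.012,.122,a)],x,y,w),'hinge',c2w([(-.1,.113,.122)],x,y,w))
print((proj('top',c2w([(-.03,.065,.202),(-.03,-.065,.202)],x,y,w))-[260,130])*3.3)
E
```

```text
[ 0.67379992 -0.10733181  0.16251699  0.58952405]
[[-1.0, -0.1], [-0.1, -1.9], [-0.1, -2.4], [-2.1, -1.0]]
[[-0.7, -0.3], [1.2, 1.3]]
[[-0.1, -1.4], [-1.9, -0.4], [-1.3, 0.4], [2.0, -1.8]]
[[1.8, -1.1], [-3.5, -0.8], [-0.8, 1.2], [1.1, -0.1]]
[[-0.2, -0.2], [0.9, -0.1]]
[[-1.1, -2.1]]
handle [[ 0.64419522 -0.11218589  0.202     ]] push [[ 0.48378914 -0.14356267  0.122     ]] free [[ 0.45231385 -0.21273858  0.122     ]] hinge [[ 0.55683392 -0.01200105  0.122     ]]
[[276.56528167 247.10218568]
 [472.64048055 218.37549034]]
```

Cabinet fit: (0.674, −0.107), yaw about 0.163, door angle about 0.59. I'm moving towards the front of the door, closing the fingers and turning the jaws to the cabinet's x.

Call:
carry_out:
  rows:
    - [4,[-2.6,-3.6,0],0.13]
    - [0,[-5.2,-7.2,0],0.26]
    - [0,[-7.8,-10.8,0],0.39]
    - [0,[-10.4,-14.4,0],0.52]
    - [0,[-13.0,-18.0,0],0.65]
    - [0,[-15.6,-21.6,0],0.78]
    - [0,[-18.2,-25.2,0],0.91]
    - [0,[-20.8,-28.8,0],1.03]
  newtons: 60

```text
time_s: 1.4
tool_pos: [0.3191, 0.2334, 0.2317]
tcp_rot: [0.651, 0.759, 0.001, 0.0]
force: [0.6, 0.7, 0.3]
opening: 0.0
```

```bash
cat >> h.py <<'E'
def tool(dst,st):
    r=R.from_quat(st['tcp_rot']); return r.inv().apply(np.array(dst)-st['tool_pos'])*100
def show(st):
    r=R.from_quat(st['tcp_rot']).as_matrix()
    print('t',round(st['time_s'],2),'tcp',st['tool_pos'].round(4),'yaw of y',round(np.arctan2(r[1,1],r[0,1]),3),'zax',r[:,2].round(3),'F',st['force'].round(2),'M',st['ft_torque'].round(2),'op',round(st['opening'],4),'j',st['joints'].round(2))
E
python3 - <<'E'
from bench import bot
from h import *
st=bot.state(); show(st); print(tool([.405,-.108,.231],st))
E
```

```text
t 1.4 tcp [0.3191 0.2334 0.2317] yaw of y 0.154 zax [ 0.001  0.001 -1.   ] F [0.6  0.71 0.27] M [-0.03 -0.03 -0.  ] op 0.0 j [ 0.52 -0.16  2.14 -0.    1.16  0.37]
[-35.05122461   3.26686008   0.05936738]
```

Call:
carry_out:
  rows:
    - [0,[-4.4,0.4,0],0]
    - [0,[-8.8,0.8,0],0]
    - [0,[-13.2,1.2,0],0]
    - [0,[-17.6,1.6,0],0]
    - [0,[-22.0,2.0,0],0]
    - [0,[-26.4,2.4,0],0]
    - [0,[-30.8,2.8,0],0]
    - [0,[-35.0,3.2,0],0]

```text
time_s: 2.2
tool_pos: [0.4045, -0.1097, 0.2321]
tcp_rot: [0.651, 0.759, 0.001, 0.001]
force: [0.0, 0.4, 0.0]
opening: 0.0002
```

```bash
python3 - <<'E'
from bench import bot
from h import *
import cv2
st=bot.state(); show(st)
for a in np.r_[.8,.7,.59,.45,.3,.2,.1,.04,0,-.03]:
    p=c2w([doorpt(.15,.0265,.12,a)],.6738,-.1073,.1625)[0]; print(round(a,2),p.round(4),tool(p,st).round(2))
c=bot.camera('wrist'); cv2.imwrite('pics/w1.png',c['pixels'][:,:,::-1]); print({k:v for k,v in c.items() if k!='pixels'})
c=bot.camera('scene'); cv2.imwrite('pics/s1.png',c['pixels'][:,:,::-1])
E
```

```text
t 2.2 tcp [ 0.4045 -0.1097  0.2321] yaw of y 0.153 zax [ 0.003  0.    -1.   ] F [0.05 0.4  0.02] M [-0.01 -0.05  0.02] op 0.0002 j [-0.37 -0.11  2.09  0.    1.16 -0.52]
0.8 [ 0.4463 -0.1167  0.12  ] [-1.32  3.99 11.22]
0.7 [ 0.4573 -0.1272  0.12  ] [-2.53  4.91 11.22]
0.59 [ 0.4705 -0.1375  0.12  ] [-3.74  6.07 11.23]
0.45 [ 0.4889 -0.1483  0.12  ] [-5.09  7.72 11.23]
0.3 [ 0.51   -0.1569  0.12  ] [-6.27  9.68 11.24]
0.2 [ 0.5247 -0.1609  0.12  ] [-6.88 11.07 11.24]
0.1 [ 0.5398 -0.1633  0.12  ] [-7.35 12.52 11.24]
0.04 [ 0.5489 -0.1641  0.12  ] [-7.57 13.41 11.25]
0.0 [ 0.555  -0.1643  0.12  ] [-7.68 14.01 11.25]
-0.03 [ 0.5595 -0.1643  0.12  ] [-7.75 14.46 11.25]
{'fx': 371.64829954431775, 'fy': 371.64829954431775, 'cx': 320.87890271963226, 'cy': 240.5350862246676, 'eye': array([ 0.39305639, -0.04416043,  0.37467113]), 'orientation': array([0.98803012, 0.07537362, 0.01198741, 0.13405819]), 'shot': 3}
```

View pics/w1.png

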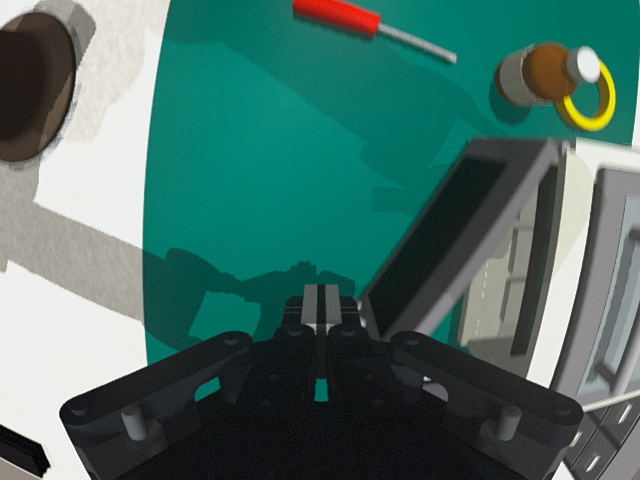

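View pics/s1.png

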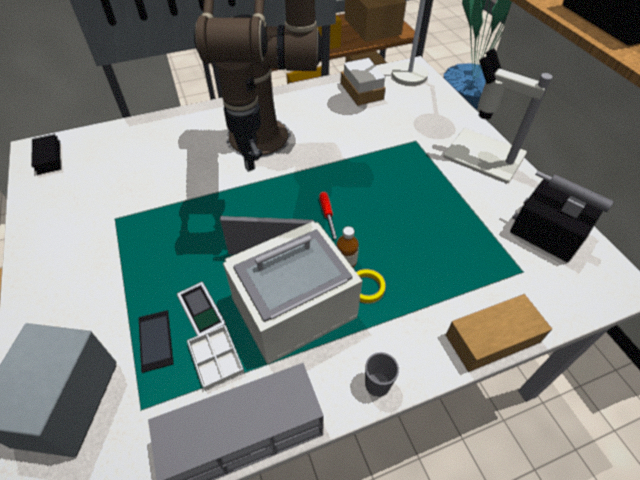

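The wrist view shows the shut fingers at (320,300) and the door's face well clear to the right. I'll descend and start pushing.

Call:
carry_out:
  rows:
    - [0,[-1.0,1.0,3.7],0]
    - [0,[-2.0,2.0,7.5],0]
    - [0,[-2.8,3.2,11.2],0]
    - [0,[-3.2,4.6,11.2],0]
    - [0,[-3.7,6.0,11.2],0]
    - [0,[-4.5,6.9,11.2],0]
    - [0,[-5.1,7.7,11.2],0]
    - [0,[-5.7,8.7,11.2],0]

```text
time_s: 3.1
tool_pos: [0.501, -0.1559, 0.1212]
tcp_rot: [0.653, 0.757, 0.0, 0.002]
force: [-0.6, 0.8, 0.5]
opening: 0.0001
```

```bash
python3 - <<'E'
from bench import bot
from h import *
import cv2
st=bot.state(); show(st)
for a in np.r_[.3,.2,.1,.04,0,-.03]:
    p=c2w([doorpt(.15,.0265,.12,a)],.6738,-.1073,.1625)[0]; print(round(a,2),p.round(4),tool(p,st).round(2))
c=bot.camera('top'); cv2.imwrite('pics/t2.png',c['pixels'][:,:,::-1])
E
```

```text
t 3.1 tcp [ 0.501  -0.1559  0.1212] yaw of y 0.148 zax [ 0.004 -0.002 -1.   ] F [-0.63  0.8   0.55] M [ 0.1   0.06 -0.01] op 0.0001 j [-0.38  0.25  1.96 -0.    0.93 -0.53]
0.3 [ 0.51   -0.1569  0.12  ] [-0.24  0.88  0.13]
0.2 [ 0.5247 -0.1609  0.12  ] [-0.84  2.28  0.13]
0.1 [ 0.5398 -0.1633  0.12  ] [-1.31  3.73  0.14]
0.04 [ 0.5489 -0.1641  0.12  ] [-1.52  4.62  0.14]
0.0 [ 0.555  -0.1643  0.12  ] [-1.63  5.22  0.14]
-0.03 [ 0.5595 -0.1643  0.12  ] [-1.69  5.67  0.14]
```

View pics/t2.png

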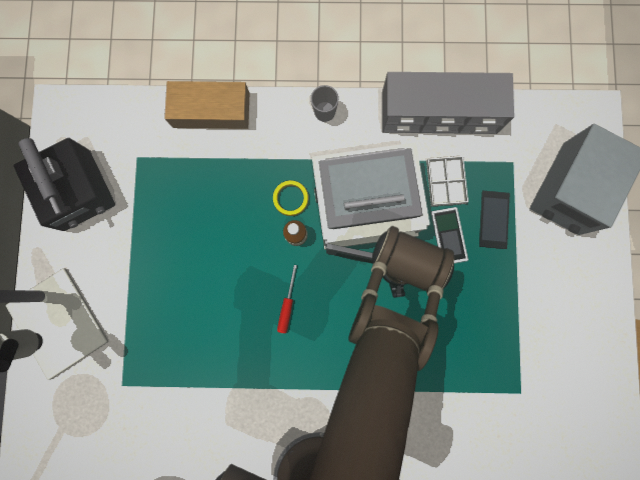

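The door is following: its line now runs (325,243)→(372,258), a shallower angle. I'll go on through the catch, slowly.

Call:
carry_out:
  rows:
    - [0,[-0.5,1.5,0.1],0]
    - [0,[-0.8,2.3,0.1],0]
    - [0,[-1.1,3.0,0.1],0]
    - [0,[-1.3,3.6,0.1],0]
    - [0,[-1.4,4.1,0.1],0]
    - [0,[-1.5,4.5,0.1],0]
    - [0,[-1.5,4.8,0.1],0]
    - [0,[-1.6,5.0,0.1],0]

```text
time_s: 3.95
tool_pos: [0.5541, -0.1649, 0.1208]
tcp_rot: [0.653, 0.757, 0.0, 0.003]
force: [-7.6, 3.1, 4.0]
opening: 0.0002
```

```bash
python3 - <<'E'
from bench import bot
from h import *
import cv2
st=bot.state(); show(st)
for a in np.r_[.04,0,-.03]:
    p=c2w([doorpt(.15,.0265,.12,a)],.6738,-.1073,.1625)[0]; print(round(a,2),p.round(4),tool(p,st).round(2))
c=bot.camera('top'); cv2.imwrite('pics/t3.png',cv2.resize(c['pixels'][130:310,260:500,::-1],None,fx=3.3,fy=3.3,interpolation=cv2.INTER_CUBIC))
E
```

```text
t 3.95 tcp [ 0.5541 -0.1649  0.1208] yaw of y 0.148 zax [ 0.005 -0.003 -1.   ] F [-7.6   3.07  3.98] M [0.19 0.9  0.07] op 0.0002 j [-0.36  0.34  1.83 -0.    0.96 -0.51]
0.04 [ 0.5489 -0.1641  0.12  ] [ 0.16 -0.51  0.08]
0.0 [ 0.555  -0.1643  0.12  ] [0.05 0.09 0.08]
-0.03 [ 0.5595 -0.1643  0.12  ] [-0.01  0.55  0.08]
```

View pics/t3.png

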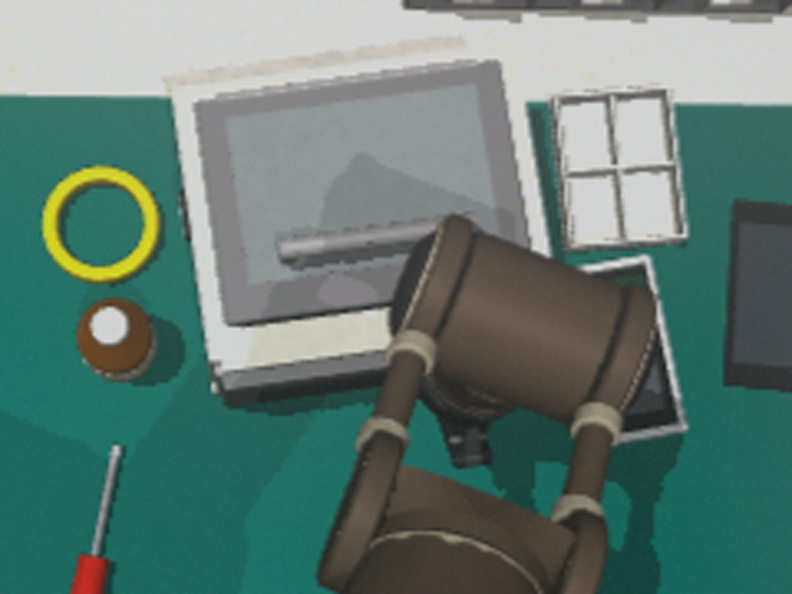

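The door looks nearly flush; its top edge is parallel to the front at (220..390,385). I'll push a few mm more to be sure it seats.

Call:
carry_out:
  rows:
    - [0,[0,0.1,0],0]
    - [0,[0,0.2,0],0]
    - [0,[0,0.3,0],0]
    - [0,[0,0.4,0],0]
    - [0,[0,0.5,0],0]
    - [0,[0,0.6,0],0]
    - [0,[0,0.6,0],0]
    - [0,[0,0.6,0],0]

```text
time_s: 4.8
tool_pos: [0.5539, -0.165, 0.1208]
tcp_rot: [0.652, 0.758, -0.004, -0.003]
force: [-16.9, -2.4, 12.1]
opening: 0.0001
```

```bash
python3 - <<'E'
from bench import bot
from h import *
show(bot.state())
E
```

```text
t 4.8 tcp [ 0.5539 -0.165   0.1208] yaw of y 0.15 zax [-0.01  -0.003 -1.   ] F [-16.93  -2.38  12.08] M [-0.3   2.34 -0.02] op 0.0001 j [-0.36  0.35  1.82 -0.01  0.98 -0.51]
```

Hard stop at the position predicted for fully shut, with 17 N. I'll back off and verify.

Call:
carry_out:
  rows:
    - [0,[0,-0.5,0],0]
    - [0,[0,-1.5,0],0]
    - [0,[0,-3.5,0],0]
    - [0,[0,-6,0],0]
    - [0,[0,-9,-3],0]
    - [1,[0,-11,-7],0]
    - [3,[0,-13,-11],0]
    - [5,[0,-13,-15],0]

```text
time_s: 5.6
tool_pos: [0.425, -0.184, 0.2734]
tcp_rot: [0.653, 0.758, -0.004, -0.003]
force: [1.3, -0.5, -0.3]
opening: 0.0383
```

```bash
python3 - <<'E'
from bench import bot
from h import *
import cv2
show(bot.state())
for n in ['top','scene','wrist']:
    c=bot.camera(n)
    print({k:v for k,v in c.items() if k!='pixels'}) if n=='wrist' else 0
    cv2.imwrite(f'pics/{n}4f.png',c['pixels'][:,:,::-1])
    a=c['pixels'][:,:,::-1]
    if n=='top': a=cv2.resize(a[130:310,260:500],None,fx=3.3,fy=3.3,interpolation=cv2.INTER_CUBIC)
    if n=='scene': a=cv2.resize(a[180:370,200:400],None,fx=3.1,fy=3.1,interpolation=cv2.INTER_CUBIC)
    cv2.imwrite(f'pics/{n}4.png',a)
E
```

```text
t 5.6 tcp [ 0.425  -0.184   0.2734] yaw of y 0.148 zax [-0.01  -0.003 -1.   ] F [ 1.25 -0.47 -0.31] M [-0.01 -0.04 -0.01] op 0.0383 j [-0.5  -0.05  1.95 -0.01  1.25 -0.64]
{'fx': 371.64829954431775, 'fy': 371.64829954431775, 'cx': 320.87890271963226, 'cy': 240.5350862246676, 'eye': array([ 0.41952703, -0.11926477,  0.42120402]), 'orientation': array([0.9874511 , 0.07334616, 0.01225392, 0.13932162]), 'shot': 9}
```

View pics/top4.png

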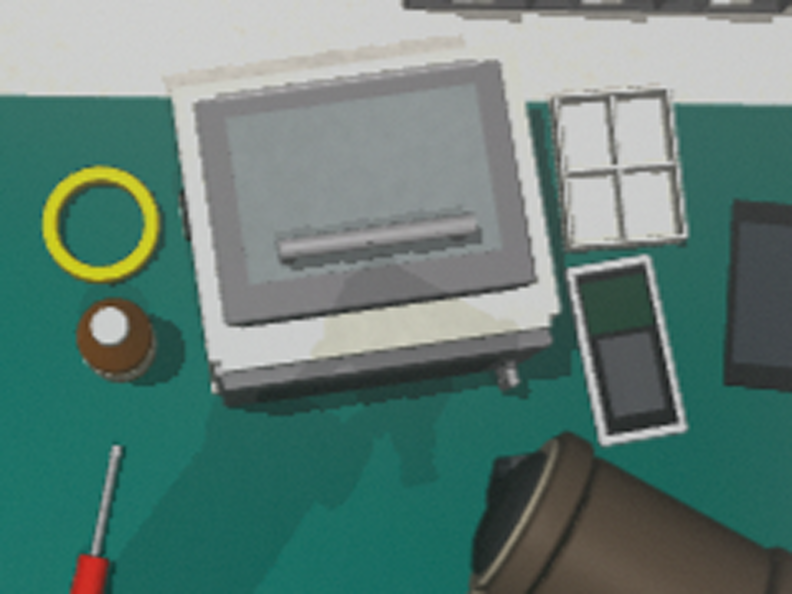

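View pics/scene4.png

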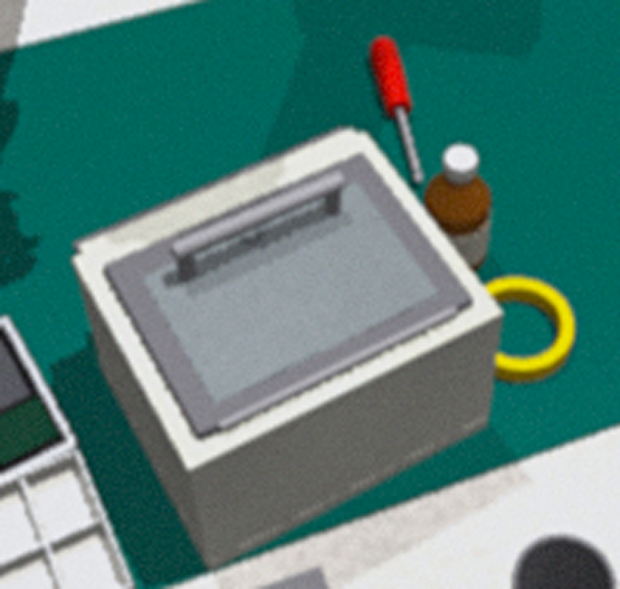

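View pics/wrist4.png

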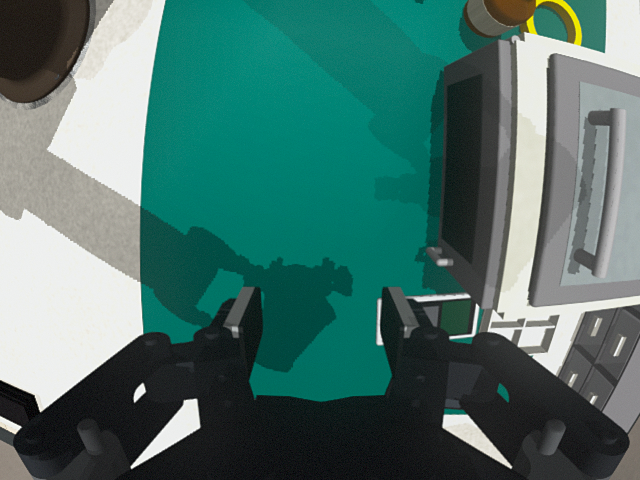

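The door's top edge is parallel to the lid's front edge (slope 0.128 vs 0.129), it is flush in the scene view, and it stayed so after release: shut. Now over the handle.

```bash
python3 - <<'E'
from bench import bot
from h import *
st=bot.state(); print(tool([.643,-.112,.29],st))
E
```

```text
[ 4.07842767 22.19426599 -1.43570047]
```

Call:
carry_out:
  rows:
    - [8.5,[0.5,3.0,-1.5],0]
    - [8.5,[1.2,6.5,-1.5],0]
    - [8.5,[2.0,10.5,-1.5],0]
    - [8.5,[2.7,14.5,-1.5],0]
    - [8.5,[3.4,18.0,-1.5],0]
    - [8.5,[3.8,20.5,-1.5],0]
    - [8.5,[4.1,22.2,-1.5],0]
    - [8.5,[4.1,22.2,-1.5],0]
  newtons: 80

```text
time_s: 6.55
tool_pos: [0.6443, -0.1105, 0.2878]
tcp_rot: [0.652, 0.758, -0.003, 0.001]
force: [-0.0, -0.0, -0.5]
opening: 0.0849
```

```bash
python3 - <<'E'
from bench import bot
from h import *
import cv2
show(bot.state())
c=bot.camera('wrist'); print({k:v for k,v in c.items() if k!='pixels'})
cv2.imwrite('pics/w5.png',c['pixels'][:,:,::-1])
for P in [(-.03,.065,.202),(-.03,0,.202),(-.03,-.065,.202),(-.07,.106,.17),(-.07,-.106,.17)]:
    w=c2w([P],.6738,-.1073,.1625)[0]
    v=R.from_quat(c['orientation']).inv().apply(w-c['eye']); th=np.arctan2(np.hypot(v[0],v[1]),v[2]); u=v[:2]/np.hypot(v[0],v[1])
    print(P,[c['cx'],c['cy']]+u*th*c['fx'])
E
```

```text
t 6.55 tcp [ 0.6443 -0.1105  0.2878] yaw of y 0.151 zax [-0.002 -0.007 -1.   ] F [-0.02 -0.02 -0.52] M [-0.02  0.05  0.01] op 0.0849 j [-0.23  0.32  1.5  -0.01  1.32 -0.38]
{'fx': 371.64829954431775, 'fy': 371.64829954431775, 'cx': 320.87890271963226, 'cy': 240.5350862246676, 'eye': array([ 0.63355801, -0.04393596,  0.42993735]), 'orientation': array([0.9876568 , 0.07492372, 0.00927205, 0.13723887]), 'shot': 10}
(-0.03, 0.065, 0.202) [320.91062968 144.56728726]
(-0.03, 0, 0.202) [322.06348652 247.27835147]
(-0.03, -0.065, 0.202) [323.00871297 335.5341223 ]
(-0.07, 0.106, 0.17) [262.5265017   87.37511789]
(-0.07, -0.106, 0.17) [275.36602703 358.033075  ]
```

View pics/w5.png

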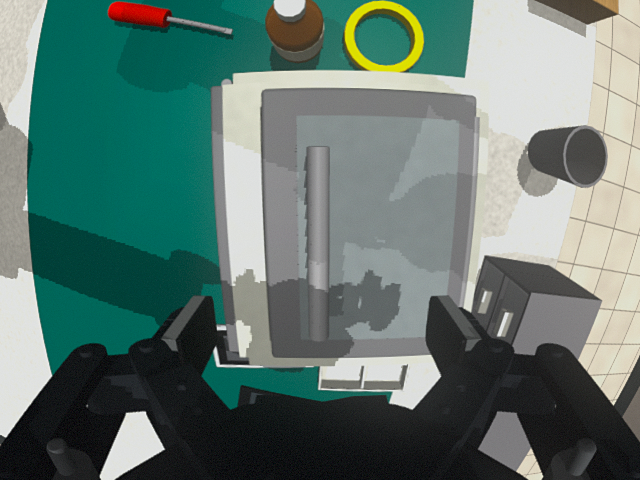

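The handle bar appears from (317,147) to (318,340), about 4 px to the front of prediction, so it's about 2.5 mm nearer the robot. The yaw is right. Descending onto it.

```bash
python3 - <<'E'
from bench import bot
from h import *
st=bot.state(); print(tool([.6417,-.114,.184],st))
E
```

```text
[-0.20503299 -0.12021533 10.40463041]
```

Call:
carry_out:
  rows:
    - [8.5,[-0.1,-0.1,2.0],0]
    - [8.5,[-0.2,-0.1,4.5],0]
    - [8.5,[-0.2,-0.1,7.0],0]
    - [8.5,[-0.2,-0.1,8.8],0]
    - [8.5,[-0.2,-0.1,9.8],0]
    - [8.5,[-0.2,-0.1,10.3],0]
    - [8.5,[-0.2,-0.1,10.4],0]
    - [8.5,[-0.2,-0.1,10.4],0]

```text
time_s: 7.4
tool_pos: [0.6424, -0.1142, 0.185]
tcp_rot: [0.652, 0.758, -0.003, 0.002]
force: [0.1, 0.6, -0.4]
opening: 0.0848
```

```bash
python3 - <<'E'
from bench import bot
from h import *
import cv2
show(bot.state())
c=bot.camera('wrist')
cv2.imwrite('pics/w6.png',c['pixels'][:,:,::-1])
E
```

```text
t 7.4 tcp [ 0.6424 -0.1142  0.185 ] yaw of y 0.15 zax [-0.002 -0.007 -1.   ] F [ 0.14  0.57 -0.41] M [ 0.02 -0.02 -0.01] op 0.0848 j [-0.24  0.4   1.6  -0.01  1.14 -0.39]
```

View pics/w6.png

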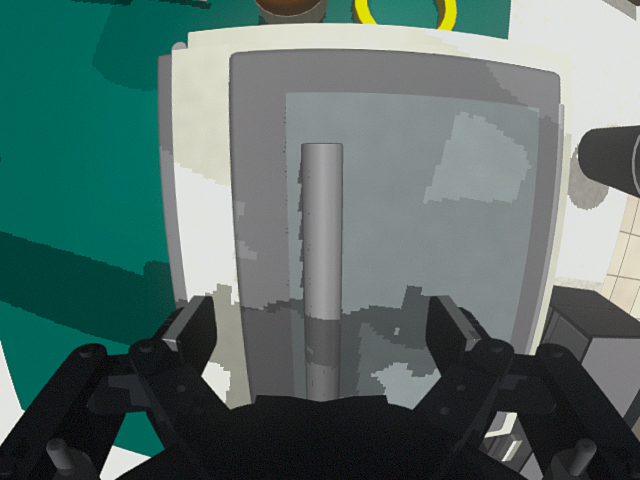

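The bar at column 321 is centred between the pads (214 and 427). Closing.

Call:
carry_out:
  rows:
    - [5,[0,0,0],0]
    - [3,[0,0,0],0]
    - [2,[0,0,0],0]
    - [1.5,[0,0,0],0]
    - [1.0,[0,0,0],0]
    - [0.5,[0,0,0],0]
    - [0,[0,0,0],0]
    - [0,[0,0,0],0]
  newtons: 80

```text
time_s: 8.25
tool_pos: [0.6429, -0.1141, 0.1856]
tcp_rot: [0.652, 0.758, -0.003, 0.002]
force: [0.8, 0.1, 1.5]
opening: 0.0116
```

```bash
python3 - <<'E'
from bench import bot
from h import *
import cv2
show(bot.state())
c=bot.camera('wrist')
cv2.imwrite('pics/w7.png',c['pixels'][:,:,::-1])
E
```

```text
t 8.25 tcp [ 0.6429 -0.1141  0.1856] yaw of y 0.151 zax [-0.001 -0.008 -1.   ] F [0.77 0.14 1.51] M [ 0.12 -0.1   0.07] op 0.0116 j [-0.24  0.4   1.6  -0.01  1.14 -0.39]
```

View pics/w7.png

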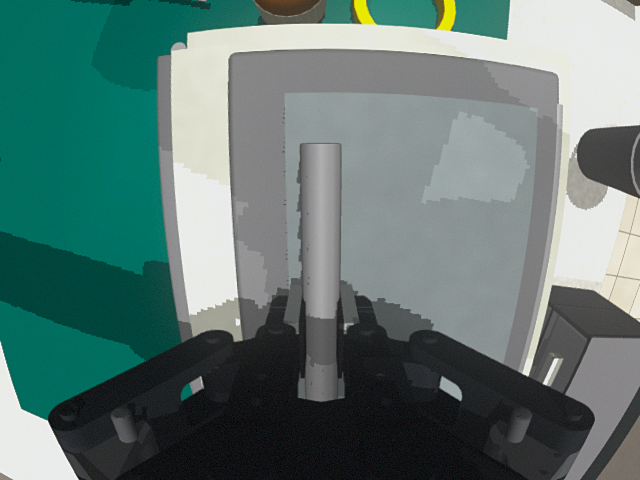

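The bar is held between the pads (opening 11.6 mm, soft pads). I'll lift slowly against the seal.

Call:
carry_out:
  rows:
    - [0,[0,0,-0.05],0]
    - [0,[0,0,-0.1],0]
    - [0,[0,0,-0.15],0]
    - [0,[0,0,-0.2],0]
    - [0,[0,0,-0.25],0]
    - [0,[0,0,-0.3],0]
    - [0,[0,0,-0.35],0]
    - [0,[0,0,-0.4],0]

```text
time_s: 9.1
tool_pos: [0.6431, -0.1141, 0.1865]
tcp_rot: [0.652, 0.758, -0.003, 0.002]
force: [10.2, -1.1, -15.3]
opening: 0.0111
```

```bash
python3 - <<'E'
from bench import bot
from h import *
show(bot.state())
E
```

```text
t 9.1 tcp [ 0.6431 -0.1141  0.1865] yaw of y 0.151 zax [-0.    -0.007 -1.   ] F [ 10.16  -1.06 -15.25] M [-0.16 -1.19  0.08] op 0.0111 j [-0.24  0.4   1.6  -0.01  1.14 -0.39]
```

About 15 N, close to the peak. I'll continue, keeping the preload and following the arc.

Call:
carry_out:
  rows:
    - [0,[0,0.1,-0.3],0]
    - [0,[0,0.1,-0.35],0]
    - [0,[0,0.15,-0.4],0]
    - [0,[0,0.15,-0.45],0]
    - [0,[0,0.15,-0.5],0]
    - [0,[0,0.2,-0.55],0]
    - [0,[0,0.2,-0.6],0]
    - [0,[0,0.2,-0.6],0]

```text
time_s: 9.9
tool_pos: [0.6431, -0.1141, 0.187]
tcp_rot: [0.652, 0.758, -0.005, 0.0]
force: [8.1, -2.0, -22.1]
opening: 0.0114
```

```bash
python3 - <<'E'
from bench import bot
from h import *
show(bot.state())
E
```

```text
t 9.9 tcp [ 0.6431 -0.1141  0.187 ] yaw of y 0.151 zax [-0.006 -0.007 -1.   ] F [  8.1   -2.04 -22.1 ] M [-0.5  -1.09  0.05] op 0.0114 j [-0.24  0.41  1.6  -0.01  1.14 -0.38]
```

Call:
carry_out:
  rows:
    - [0,[0,0.3,-0.45],0]
    - [0,[0,0.35,-0.5],0]
    - [0,[0,0.35,-0.55],0]
    - [0,[0,0.4,-0.6],0]
    - [0,[0,0.4,-0.65],0]
    - [0,[0,0.4,-0.7],0]
    - [0,[0,0.4,-0.7],0]
    - [0,[0,0.4,-0.7],0]

```text
time_s: 10.7
tool_pos: [0.6431, -0.114, 0.1873]
tcp_rot: [0.652, 0.758, -0.008, -0.004]
force: [3.9, -4.6, -29.1]
opening: 0.0112
```

```bash
python3 - <<'E'
from bench import bot
from h import *
show(bot.state())
E
```

```text
t 10.7 tcp [ 0.6431 -0.114   0.1873] yaw of y 0.151 zax [-0.016 -0.007 -1.   ] F [  3.88  -4.59 -29.12] M [-0.9  -0.71  0.1 ] op 0.0112 j [-0.24  0.41  1.59 -0.01  1.16 -0.38]
```

Force is 29 N with no break yet, more than expected. I'll look before going on.

```bash
python3 - <<'E'
from bench import bot
from h import *
import cv2
c=bot.camera('wrist')
cv2.imwrite('pics/w8.png',c['pixels'][:,:,::-1])
c=bot.camera('scene')
cv2.imwrite('pics/s8.png',cv2.resize(c['pixels'][150:370,170:430,::-1],None,fx=3,fy=2.7,interpolation=cv2.INTER_CUBIC))
show(bot.state())
E
```

```text
t 10.8 tcp [ 0.6431 -0.114   0.1873] yaw of y 0.151 zax [-0.016 -0.007 -1.   ] F [  3.38  -5.63 -28.58] M [-0.88 -0.67  0.09] op 0.0115 j [-0.24  0.41  1.59 -0.01  1.16 -0.38]
```

View pics/w8.png

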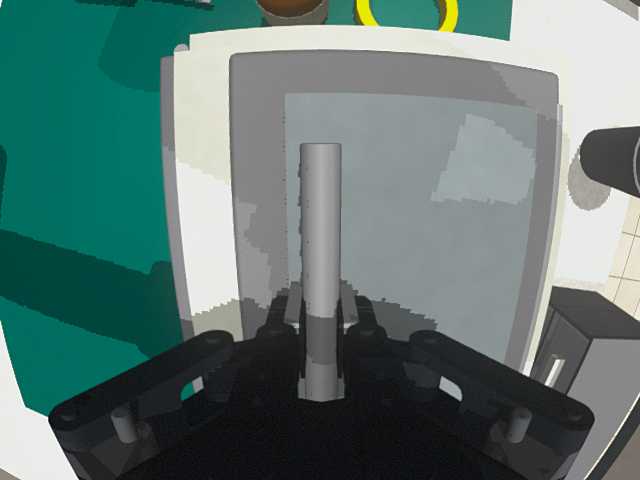

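View pics/s8.png

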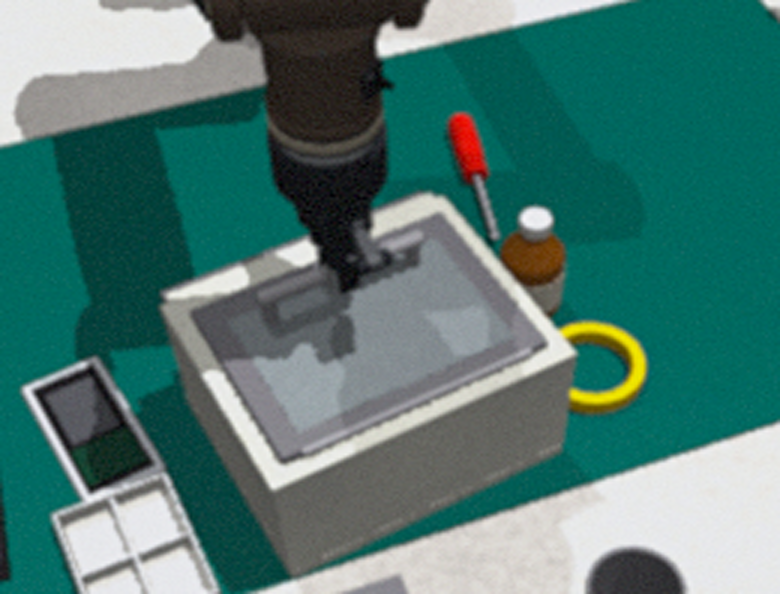

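The grip is good and the lid is still shut; the load is nearly pure vertical. I'll raise it gradually. The command stays bounded, so a break would end below about 8 mm.

Call:
carry_out:
  rows:
    - [0,[-0.05,0.2,-0.6],0]
    - [0,[-0.1,0.25,-0.65],0]
    - [0,[-0.1,0.25,-0.7],0]
    - [0,[-0.1,0.25,-0.7],0]
    - [0,[-0.1,0.25,-0.75],0]
    - [0,[-0.1,0.25,-0.75],0]
    - [0,[-0.1,0.25,-0.8],0]
    - [0,[-0.1,0.25,-0.8],0]

```text
time_s: 11.6
tool_pos: [0.643, -0.114, 0.1874]
tcp_rot: [0.652, 0.758, -0.01, -0.007]
force: [7.9, -3.3, -33.9]
opening: 0.0113
```

```bash
python3 - <<'E'
from bench import bot
from h import *
s=bot.state();show(s);print(s['tau'].round(2))
E
```

```text
t 11.6 tcp [ 0.643  -0.114   0.1874] yaw of y 0.151 zax [-0.023 -0.005 -1.   ] F [  7.95  -3.28 -33.91] M [-0.57 -1.43  0.04] op 0.0113 j [-0.24  0.41  1.58 -0.01  1.17 -0.38]
[ 1.320e+00 -6.639e+01 -3.770e+01  3.600e-01  2.910e+00  5.000e-02]
```

```bash
python3 - <<'E'
from bench import bot
from h import *
import cv2
c=bot.camera('scene'); n=c['pixels'][:,:,::-1].copy(); cv2.imwrite('pics/s9f.png',n)
o=cv2.imread('pics/scene4f.png')
a=np.hstack([cv2.resize(x[215:330,215:365],None,fx=2.6,fy=4,interpolation=cv2.INTER_CUBIC) for x in (o,n)])
cv2.imwrite('pics/cmp.png',a)
c=bot.camera('wrist'); w=c['pixels'][:,:,::-1].copy(); cv2.imwrite('pics/w9.png',w)
w7=cv2.imread('pics/w7.png'); cv2.imwrite('pics/cmpw.png',np.vstack([cv2.resize(x[280:420,180:460],None,fx=2.1,fy=2.1,interpolation=cv2.INTER_CUBIC) for x in (w7,w)]))
show(bot.state())
E
```

```text
t 11.7 tcp [ 0.643  -0.114   0.1874] yaw of y 0.151 zax [-0.023 -0.005 -1.   ] F [  6.87  -3.35 -34.14] M [-0.52 -1.43  0.07] op 0.0112 j [-0.24  0.41  1.58 -0.01  1.17 -0.38]
```

View pics/cmp.png

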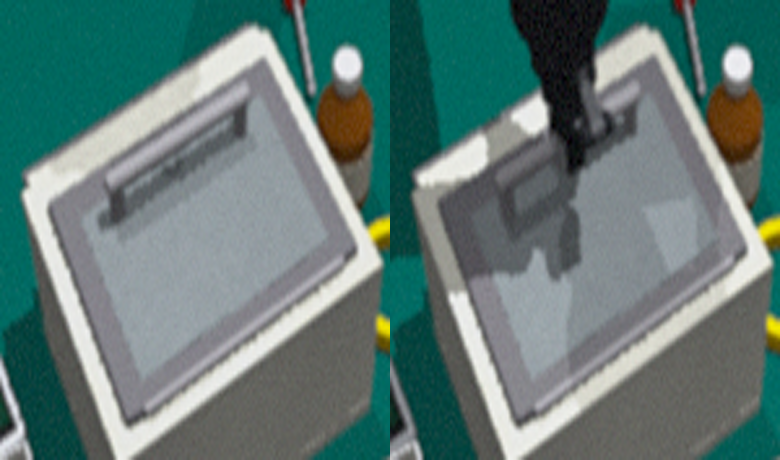

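View pics/cmpw.png

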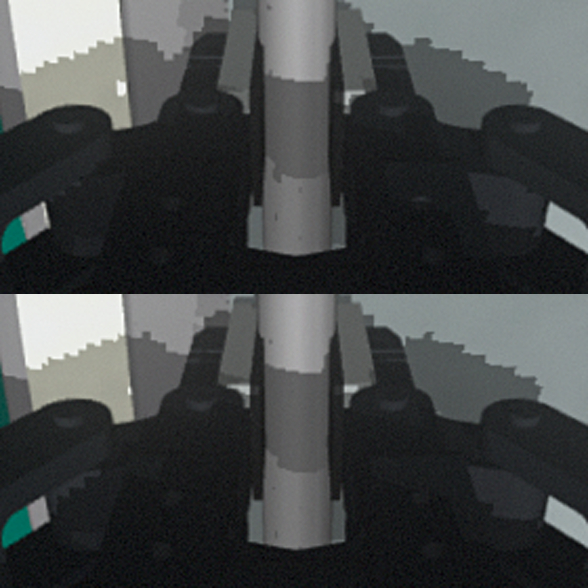

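The lid hasn't moved and the pads haven't slipped. I'll pull on in small increments.

Call:
carry_out:
  rows:
    - [0,[-0.05,0.2,-0.75],0]
    - [0,[-0.1,0.35,-0.85],0]
    - [0,[-0.1,0.35,-0.9],0]
    - [0,[-0.1,0.35,-0.9],0]
    - [0,[-0.1,0.35,-0.95],0]
    - [0,[-0.1,0.35,-0.95],0]
    - [0,[-0.1,0.35,-1.0],0]
    - [0,[-0.1,0.35,-1.0],0]
  newtons: 80

```text
time_s: 12.5
tool_pos: [0.6446, -0.1138, 0.1922]
tcp_rot: [0.652, 0.758, -0.011, -0.01]
force: [4.6, -1.0, -18.0]
opening: 0.0114
```

```bash
python3 - <<'E'
from bench import bot
from h import *
s=bot.state();show(s);print(s['tau'].round(2))
E
```

```text
t 12.5 tcp [ 0.6446 -0.1138  0.1922] yaw of y 0.15 zax [-0.03  -0.003 -1.   ] F [  4.57  -0.97 -17.97] M [-0.31 -0.48  0.09] op 0.0114 j [-0.24  0.42  1.57 -0.01  1.18 -0.38]
[  0.1  -55.62 -32.06   0.12   1.32   0.06]
```

It broke free gently: the handle rose about 5 mm and the load is down to 18 N. Continuing slowly along the arc.

Call:
carry_out:
  rows:
    - [0,[0,0.1,-0.3],0]
    - [0,[0,0.12,-0.35],0]
    - [0,[0,0.15,-0.4],0]
    - [0,[0,0.17,-0.45],0]
    - [0,[0,0.2,-0.5],0]
    - [0,[0,0.22,-0.55],0]
    - [0,[0,0.25,-0.6],0]
    - [0,[0,0.25,-0.6],0]

```text
time_s: 13.3
tool_pos: [0.6463, -0.1135, 0.1969]
tcp_rot: [0.652, 0.758, -0.012, -0.011]
force: [4.6, -3.0, -19.2]
opening: 0.0116
```

```bash
python3 - <<'E'
from bench import bot
from h import *
s=bot.state();show(s)
E
```

```text
t 13.3 tcp [ 0.6463 -0.1135  0.1969] yaw of y 0.151 zax [-0.032 -0.004 -0.999] F [  4.62  -2.99 -19.21] M [-0.59 -0.28  0.06] op 0.0116 j [-0.23  0.42  1.56 -0.01  1.2  -0.38]
```

The load stays at about 19 N with the seal gone, so it's the pads' grip resisting the bar's rotation. I'll ease the grip to 35 N while holding still.

Call:
carry_out:
  rows:
    - [0,[0,0,-0.1],0]
    - [0,[0,0,-0.1],0]
    - [0,[0,0,-0.1],0]
    - [0,[0,0,-0.1],0]
    - [0,[0,0,-0.1],0]
    - [0,[0,0,-0.1],0]
    - [0,[0,0,-0.1],0]
    - [0,[0,0,-0.1],0]
  newtons: 35

```text
time_s: 14.1
tool_pos: [0.6463, -0.1135, 0.1968]
tcp_rot: [0.652, 0.758, -0.012, -0.011]
force: [6.6, -3.0, -18.8]
opening: 0.0113
```

```bash
python3 - <<'E'
from bench import bot
from h import *
import cv2
s=bot.state();show(s)
n=bot.camera('scene')['pixels'][:,:,::-1]; cv2.imwrite('pics/s10f.png',n)
o=cv2.imread('pics/scene4f.png')
cv2.imwrite('pics/cmp2.png',np.hstack([cv2.resize(x[205:345,215:365],None,fx=2.6,fy=4,interpolation=cv2.INTER_CUBIC) for x in (o,n)]))
c=bot.camera('wrist'); cv2.imwrite('pics/w10.png',c['pixels'][:,:,::-1])
E
```

```text
t 14.1 tcp [ 0.6463 -0.1135  0.1968] yaw of y 0.151 zax [-0.032 -0.004 -0.999] F [  6.59  -3.02 -18.81] M [-0.56 -0.46  0.14] op 0.0113 j [-0.23  0.42  1.56 -0.01  1.2  -0.38]
```

View pics/cmp2.png

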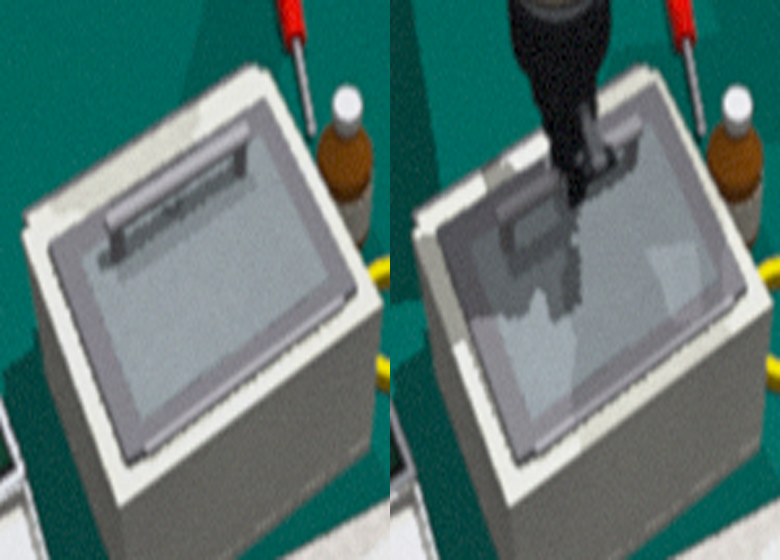

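View pics/w10.png

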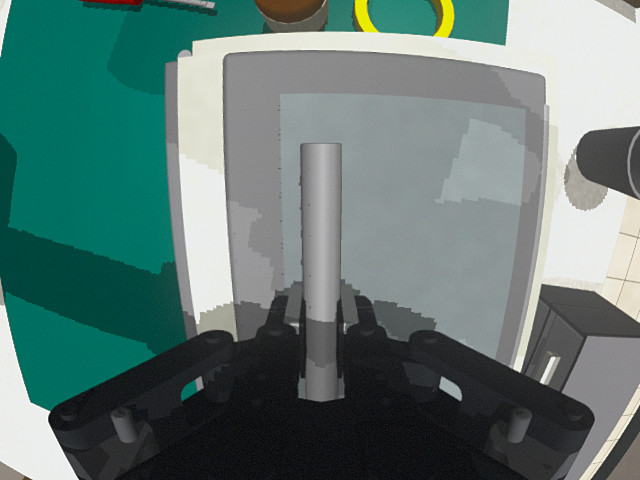

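The wrist view shows the lid's front edge shifted left (231→224 px) and the bar unmoved in the pads, so the lid is slightly open, at about 0.085 rad. I'll continue with the lighter grip.

Call:
carry_out:
  rows:
    - [0,[0,0.05,-0.1],0]
    - [0,[0,0.08,-0.15],0]
    - [0,[0,0.1,-0.2],0]
    - [0,[0,0.12,-0.25],0]
    - [0,[0,0.15,-0.3],0]
    - [0,[0,0.17,-0.35],0]
    - [0,[0,0.2,-0.4],0]
    - [0,[0,0.2,-0.4],0]
  newtons: 35

```text
time_s: 15.0
tool_pos: [0.6473, -0.1133, 0.1992]
tcp_rot: [0.652, 0.758, -0.013, -0.012]
force: [5.3, -2.9, -18.6]
opening: 0.0112
```

```bash
python3 - <<'E'
from bench import bot
from h import *
s=bot.state();show(s)
E
```

```text
t 15.0 tcp [ 0.6473 -0.1133  0.1992] yaw of y 0.151 zax [-0.035 -0.004 -0.999] F [  5.34  -2.85 -18.59] M [-0.61 -0.14  0.06] op 0.0112 j [-0.23  0.42  1.55 -0.01  1.2  -0.38]
```

```bash
python3 - <<'E'
from bench import bot
from h import *
import cv2
s=bot.state();show(s)
c=bot.camera('wrist'); cv2.imwrite('pics/w11.png',c['pixels'][:,:,::-1]); print(repr(c['eye']),repr(c['orientation']))
w7=cv2.imread('pics/w7.png'); w=c['pixels'][:,:,::-1]
cv2.imwrite('pics/cmpw2.png',np.hstack([cv2.resize(x[20:260,150:350],None,fx=2,fy=2.4,interpolation=cv2.INTER_CUBIC) for x in (w7,w)]))
n=bot.camera('top')['pixels'][:,:,::-1]
o=cv2.imread('pics/top4f.png')
cv2.imwrite('pics/cmp3.png',np.vstack([cv2.resize(x[135:255,300:440],None,fx=4,fy=2.4,interpolation=cv2.INTER_CUBIC) for x in (o,n)]))
E
```

```text
t 15.0 tcp [ 0.6473 -0.1133  0.1992] yaw of y 0.151 zax [-0.035 -0.004 -0.999] F [  5.34  -2.85 -18.59] M [-0.61 -0.14  0.06] op 0.0112 j [-0.23  0.42  1.55 -0.01  1.2  -0.38]
array([ 0.64131772, -0.04715169,  0.34186245]) array([ 0.98788762,  0.07689575, -0.00688473,  0.134602  ])
```

View pics/cmpw2.png

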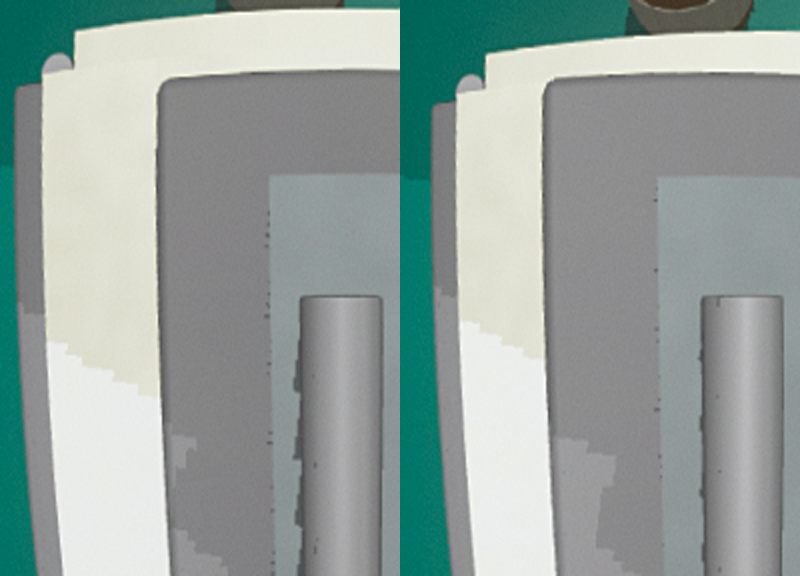

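View pics/cmp3.png

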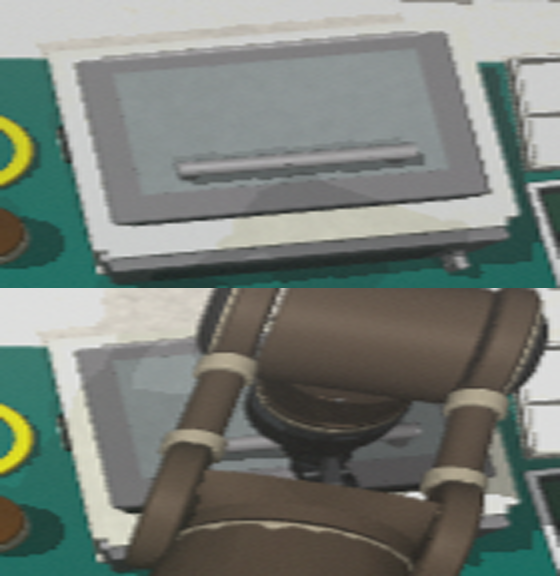

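```bash
python3 - <<'E'
from h import *
from scipy.optimize import least_squares
eye=np.array([ 0.64131772, -0.04715169,  0.34186245]); q=R.from_quat([ 0.98788762,  0.07689575, -0.00688473,  0.134602  ])
T1=R.from_quat([.652,.758,-.013,-.012]); p1=np.array([.6473,-.1133,.1992])
T0=R.from_quat([.652,.758,-.003,.002]); p0=np.array([.6429,-.1141,.1856])
rel=T1.inv()*q; off=T1.inv().apply(eye-p1)
q0=T0*rel; e0=p0+T0.apply(off)
def pr(w,e,q):
    v=q.inv().apply(w-e); h=np.hypot(v[0],v[1]); return np.array([320.88,240.54])+v[:2]/h*np.arctan2(h,v[2])*371.65
def lidp(p,a):
    d=np.array(p)-[.085,0,.165]; return np.array([.085+d[0]*np.cos(a)+d[2]*np.sin(a),d[1],.165-d[0]*np.sin(a)+d[2]*np.cos(a)])
C=(-.07,.106,.17); H=(-.03,.065,.205)  # corner; bar end
W=lambda P,x,y:c2w([P],x,y,.155)[0]
# pose from w7 shut
o7=np.array([230,54.]); b7=np.array([150+341/2,20+296/2.4])
r=least_squares(lambda v:np.r_[pr(W(C,*v),e0,q0)-o7,pr(W(H,*v),e0,q0)-b7],[.674,-.107])
print(r.x,r.fun)
o=np.array([222.5,54.]); b=np.array([150+342/2,20+296/2.4])
for a in np.arange(0.02,.18,.02):
    print(round(a,2),(pr(W(lidp(C,a),*r.x),eye,q)-o).round(1),(pr(W(lidp(H,a),*r.x),eye,q)-b).round(1), W(lidp((-.03,0,.202),a),*r.x).round(4))
E
```

```text
[ 0.67232082 -0.10923285] [-2.31288005 -1.59166348  1.6041673   1.12316368]
0.02 [4.7 5.6] [-9.9  0.7] [ 0.6434 -0.1137  0.2043]
0.04 [3.2 4.2] [-7.8  0.8] [ 0.6442 -0.1136  0.2066]
0.06 [1.9 2.8] [-5.5  0.8] [ 0.6451 -0.1135  0.2088]
0.08 [0.6 1.3] [-3.   0.8] [ 0.646  -0.1134  0.2111]
0.1 [-0.6 -0.3] [-0.3  0.9] [ 0.6469 -0.1132  0.2133]
0.12 [-1.7 -1.9] [2.6 0.9] [ 0.6479 -0.1131  0.2155]
0.14 [-2.7 -3.6] [5.8 1. ] [ 0.6489 -0.1129  0.2177]
0.16 [-3.6 -5.4] [9.3 1.1] [ 0.65   -0.1127  0.2198]
```

The wrist-camera geometry gives the lid about 0.11–0.12 rad, and the kinematics agree (0.104–0.12). I need about 2 mm more at the handle.

Call:
carry_out:
  rows:
    - [0,[0,0.05,-0.1],0]
    - [0,[0,0.07,-0.15],0]
    - [0,[0,0.08,-0.2],0]
    - [0,[0,0.1,-0.25],0]
    - [0,[0,0.1,-0.3],0]
    - [0,[0,0.12,-0.35],0]
    - [0,[0,0.12,-0.35],0]
    - [0,[0,0.12,-0.35],0]
  newtons: 35

```text
time_s: 15.9
tool_pos: [0.6493, -0.113, 0.2038]
tcp_rot: [0.652, 0.758, -0.012, -0.011]
force: [3.8, -0.6, -11.2]
opening: 0.0112
```

```bash
python3 - <<'E'
from bench import bot
from h import *
s=bot.state();show(s)
import cv2
c=bot.camera('wrist'); cv2.imwrite('pics/w12.png',c['pixels'][:,:,::-1]); print(repr(c['eye']),repr(c['orientation']))
cv2.imwrite('pics/w12z.png',cv2.resize(c['pixels'][20:260,150:350,::-1],None,fx=2,fy=2.4,interpolation=cv2.INTER_CUBIC))
c=bot.camera('scene'); cv2.imwrite('pics/s12.png',c['pixels'][:,:,::-1])
show(bot.state())
E
```

```text
t 15.9 tcp [ 0.6493 -0.113   0.2038] yaw of y 0.151 zax [-0.033 -0.004 -0.999] F [  3.83  -0.59 -11.18] M [-0.24 -0.67  0.16] op 0.0112 j [-0.23  0.42  1.55 -0.01  1.21 -0.38]
array([ 0.6430314 , -0.04681012,  0.34643373]) array([ 0.98789094,  0.07679044, -0.00579398,  0.13468908])
t 16.0 tcp [ 0.6494 -0.113   0.2038] yaw of y 0.151 zax [-0.033 -0.004 -0.999] F [  3.9   -1.57 -11.4 ] M [-0.23 -0.6   0.1 ] op 0.0117 j [-0.23  0.42  1.55 -0.01  1.21 -0.38]
```

View pics/w12z.png

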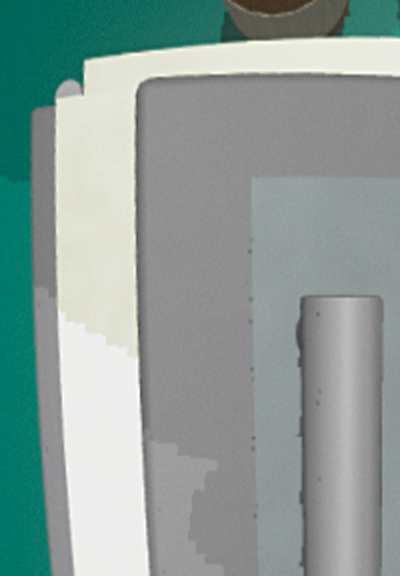

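View pics/s12.png

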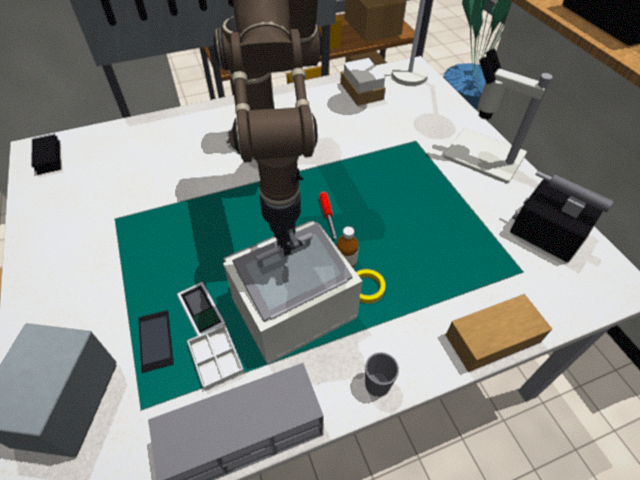

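```bash
cat > ang.py <<'E'
from h import *
def pr(w,e,q):
    v=q.inv().apply(w-e); h=np.hypot(v[0],v[1]); return np.array([320.88,240.54])+v[:2]/h*np.arctan2(h,v[2])*371.65
def lidp(p,a):
    d=np.array(p)-[.085,0,.165]; return np.array([.085+d[0]*np.cos(a)+d[2]*np.sin(a),d[1],.165-d[0]*np.sin(a)+d[2]*np.cos(a)])
C=(-.07,.106,.17); H=(-.03,.065,.205)
W=lambda P:c2w([P],.67232,-.10923,.155)[0]
def table(eye,q,o,b):
    q=R.from_quat(q)
    for a in np.arange(.08,.2,.02):
        print(round(a,2),'corner(-2.3,-1.6 when right)',(pr(W(lidp(C,a)),eye,q)-o).round(1),'bar(1.6,1.1)',(pr(W(lidp(H,a)),eye,q)-b).round(1))
E
python3 - <<'E'
from ang import *
table(np.array([ 0.6430314 , -0.04681012,  0.34643373]),[ 0.98789094,  0.07679044, -0.00579398,  0.13468908],[218.5,55],[321,143.5])
E
```

```text
0.08 corner(-2.3,-1.6 when right) [2.9 2.7] bar(1.6,1.1) [-8.3  0.7]
0.1 corner(-2.3,-1.6 when right) [1.8 1.3] bar(1.6,1.1) [-5.7  0.7]
0.12 corner(-2.3,-1.6 when right) [ 0.7 -0.2] bar(1.6,1.1) [-2.9  0.7]
0.14 corner(-2.3,-1.6 when right) [-0.3 -1.8] bar(1.6,1.1) [0.  0.8]
0.16 corner(-2.3,-1.6 when right) [-1.1 -3.5] bar(1.6,1.1) [3.3 0.8]
0.18 corner(-2.3,-1.6 when right) [-1.9 -5.2] bar(1.6,1.1) [6.8 0.9]
```

It slipped a little further than wanted, to about 0.15 rad (23 mm). I'll lower by about 2 mm.

Call:
carry_out:
  rows:
    - [0,[0,0,0.05],0]
    - [0,[0,-0.02,0.1],0]
    - [0,[0,-0.05,0.15],0]
    - [0,[0,-0.07,0.2],0]
    - [0,[0,-0.1,0.25],0]
    - [0,[0,-0.1,0.25],0]
    - [0,[0,-0.1,0.25],0]
    - [0,[0,-0.1,0.25],0]
  newtons: 35

```text
time_s: 16.8
tool_pos: [0.6493, -0.1131, 0.2034]
tcp_rot: [0.652, 0.758, -0.011, -0.01]
force: [0.2, 1.7, 4.9]
opening: 0.0113
```

```bash
python3 - <<'E'
from bench import bot
from ang import *
show(bot.state())
import cv2
c=bot.camera('wrist'); print(repr(c['eye']),repr(c['orientation']))
cv2.imwrite('pics/w13z.png',cv2.resize(c['pixels'][20:260,150:350,::-1],None,fx=2,fy=2.4,interpolation=cv2.INTER_CUBIC))
show(bot.state())
E
```

```text
t 16.8 tcp [ 0.6493 -0.1131  0.2034] yaw of y 0.151 zax [-0.03  -0.004 -1.   ] F [0.2  1.67 4.87] M [ 0.15 -0.09  0.14] op 0.0113 j [-0.23  0.41  1.55 -0.01  1.21 -0.38]
array([ 0.64257117, -0.04686371,  0.34599551]) array([ 0.98788941,  0.07659697, -0.00445794,  0.1348612 ])
t 16.85 tcp [ 0.6492 -0.1131  0.2034] yaw of y 0.151 zax [-0.03  -0.004 -1.   ] F [0.72 0.89 5.74] M [ 0.16 -0.07  0.12] op 0.0116 j [-0.23  0.41  1.55 -0.01  1.21 -0.38]
```

View pics/w13z.png

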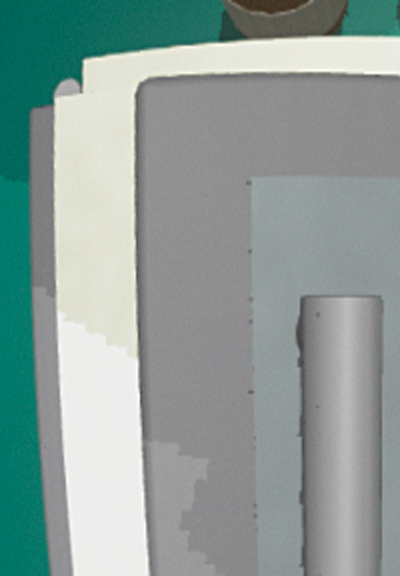

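Pad friction holds it there. I'll ease the grip to 20 N and lower a bit more.

Call:
carry_out:
  rows:
    - [0,[0,-0.05,0.15],0]
    - [0,[0,-0.07,0.2],0]
    - [0,[0,-0.07,0.2],0]
    - [0,[0,-0.1,0.25],0]
    - [0,[0,-0.1,0.25],0]
    - [0,[0,-0.1,0.25],0]
    - [0,[0,-0.1,0.25],0]
    - [0,[0,-0.1,0.25],0]
  newtons: 20

```text
time_s: 17.65
tool_pos: [0.6488, -0.1131, 0.2024]
tcp_rot: [0.652, 0.758, -0.011, -0.009]
force: [-0.7, 1.7, 6.7]
opening: 0.0113
```

```bash
python3 - <<'E'
from bench import bot
from ang import *
show(bot.state())
import cv2
c=bot.camera('wrist'); print(repr(c['eye']),repr(c['orientation']))
cv2.imwrite('pics/w14z.png',cv2.resize(c['pixels'][20:260,150:350,::-1],None,fx=2,fy=2.4,interpolation=cv2.INTER_CUBIC))
table(c['eye'],c['orientation'],[218.5,55],[321,143.5])
E
```

```text
t 17.65 tcp [ 0.6488 -0.1131  0.2024] yaw of y 0.151 zax [-0.028 -0.004 -1.   ] F [-0.69  1.66  6.68] M [ 0.28 -0.02  0.09] op 0.0113 j [-0.23  0.41  1.55 -0.01  1.2  -0.38]
array([ 0.64189659, -0.04693959,  0.34505512]) array([ 0.98789397,  0.07645279, -0.00353717,  0.13493691])
0.08 corner(-2.3,-1.6 when right) [2.8 1.7] bar(1.6,1.1) [-6.9  0.5]
0.1 corner(-2.3,-1.6 when right) [1.6 0.3] bar(1.6,1.1) [-4.3  0.6]
0.12 corner(-2.3,-1.6 when right) [ 0.6 -1.3] bar(1.6,1.1) [-1.4  0.6]
0.14 corner(-2.3,-1.6 when right) [-0.4 -2.9] bar(1.6,1.1) [1.7 0.7]
0.16 corner(-2.3,-1.6 when right) [-1.2 -4.6] bar(1.6,1.1) [5.  0.7]
0.18 corner(-2.3,-1.6 when right) [-2.  -6.4] bar(1.6,1.1) [8.6 0.8]
```

View pics/w14z.png

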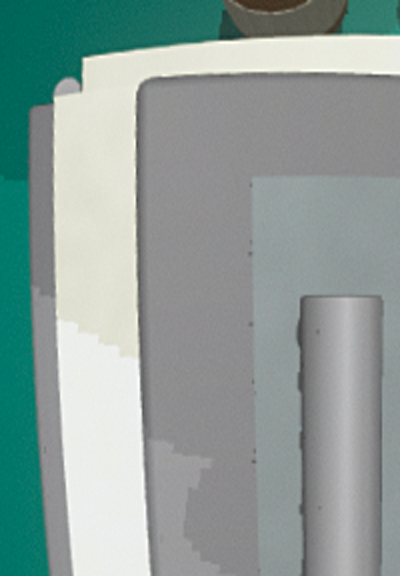

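The lid is now at about 0.135 rad, roughly 21 mm at the front edge. I'll hold still to remove residual load, then do the final check.

Call:
carry_out:
  rows:
    - [0,[0,0,0],0]
    - [0,[0,0,0],0]
    - [0,[0,0,0],0]
    - [0,[0,0,0],0]
    - [0,[0,0,0],0]
    - [0,[0,0,0],0]
    - [0,[0,0,0],0]
    - [0,[0,0,0],0]
  newtons: 30

```text
time_s: 18.5
tool_pos: [0.6489, -0.1131, 0.2026]
tcp_rot: [0.652, 0.758, -0.011, -0.009]
force: [-0.2, 0.4, 4.2]
opening: 0.0113
```

```bash
python3 - <<'E'
from bench import bot
from ang import *
show(bot.state())
import cv2
c=bot.camera('wrist'); table(c['eye'],c['orientation'],[219,54.5],[321,143.5]); cv2.imwrite('pics/w15.png',c['pixels'][:,:,::-1])
n=bot.camera('scene')['pixels'][:,:,::-1]; o=cv2.imread('pics/scene4f.png'); cv2.imwrite('pics/s15.png',np.hstack([cv2.resize(x[170:390,130:400],None,fx=1.45,fy=2,interpolation=cv2.INTER_CUBIC) for x in (o,n)]))
show(bot.state())
E
```

```text
t 18.5 tcp [ 0.6489 -0.1131  0.2026] yaw of y 0.151 zax [-0.028 -0.004 -1.   ] F [-0.18  0.43  4.2 ] M [ 0.14 -0.12  0.18] op 0.0113 j [-0.23  0.41  1.55 -0.01  1.2  -0.38]
0.08 corner(-2.3,-1.6 when right) [2.2 2.3] bar(1.6,1.1) [-7.   0.5]
0.1 corner(-2.3,-1.6 when right) [1.1 0.8] bar(1.6,1.1) [-4.3  0.6]
0.12 corner(-2.3,-1.6 when right) [ 0.  -0.7] bar(1.6,1.1) [-1.5  0.6]
0.14 corner(-2.3,-1.6 when right) [-0.9 -2.4] bar(1.6,1.1) [1.6 0.7]
0.16 corner(-2.3,-1.6 when right) [-1.7 -4. ] bar(1.6,1.1) [4.9 0.7]
0.18 corner(-2.3,-1.6 when right) [-2.5 -5.8] bar(1.6,1.1) [8.5 0.8]
t 18.6 tcp [ 0.6489 -0.1131  0.2026] yaw of y 0.151 zax [-0.028 -0.004 -1.   ] F [0.53 1.38 4.29] M [ 0.15 -0.17  0.17] op 0.0114 j [-0.23  0.41  1.55 -0.01  1.2  -0.38]
```

View pics/w15.png

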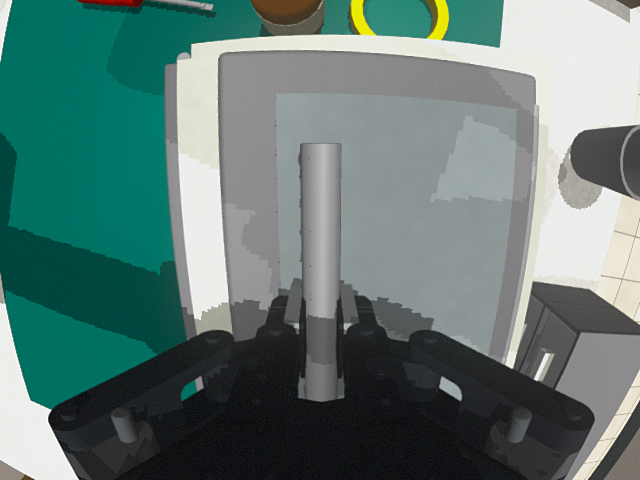

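View pics/s15.png

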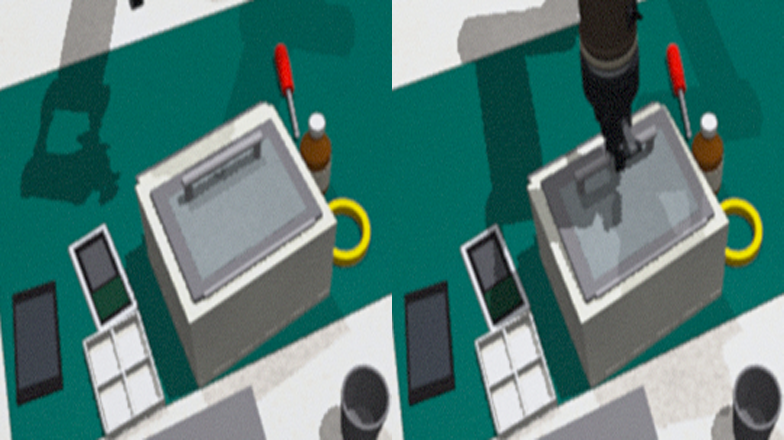

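Everything is still, the door strip runs parallel and flush at (170–185, 65–330), the bar is held, and the bystanders haven't moved. Handing in.

```bash
python3 - <<'E'
from bench import bot
print(bot.close_job())
E
```

```text
the job is handed in; nothing more can be done
None
```

The door is shut on its catch, and the lid is free of its seal. The gripper holds it still by the handle, about 2 cm open at the front edge. I handed the job in at about 18.6 s.

- **Door:** I pushed at door_push until it hit a hard stop at the predicted shut position, with about 17 N. After I backed off it stayed flush, its top edge parallel to the lid's front edge. The final wrist picture still shows it shut.
- **Lid:** It broke free with a jump of about 5 mm at the handle. I overshot to about 0.15 rad (23 mm) and eased it back. The wrist camera and arm position now put it at 0.13–0.14 rad, about 21 mm at the front edge, with a likely error of about 2 mm.
- **Final state:** The last two readings, 0.1 s apart, showed no movement, at 30 N grip and about 4 N residual load. In the before-and-after pictures the bystanders had not moved.

**Disagreements:**
- The vertical pull reached at least 34 N before the seal gave, against the expected 16 N.
- The load stayed near 19 N after the seal should have been gone, against about 2.5 N for the lid alone. I put this down to the pads resisting the bar's rotation, but the measured moments explain it only in part.

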